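Clamp the amber and hold the lamp shutter at half

TASK

Get the amber block ready for its photograph: turn the crank of the screw clamp clockwise until its sprung foot presses the block firmly onto the stage, without shifting the block. Then slide the lamp's sprung shutter half way open by its upright knob, never letting it go beyond about three quarters, and finish while still holding the knob so that the shutter stays at half against its spring. Leave the jars and the other loose things on the table where they stand.

Things in the scene. Friction and masses are not known exactly. Their poses are not given: they have to be found in the camera images.
- clamp: Specimen clamp fixed on the aluminium rail: grey G-shaped frame (column on its -x side) over a steel stage plate 60 x 52 mm. Origin at table height on the vertical screw axis, z up; the stage's top is 64 mm above the origin, the frame's top 165 mm. The clamp is turned by less than 15 degrees from the world axes.
- crank (a joint): Crank of the clamp's vertical screw, in rad, growing as it is turned clockwise seen from above, which lowers the screw, the foot and the crank itself by 12 mm per turn (1.91 mm per rad). It starts anywhere between -3.0 and 2.4 and has end stops at -3.2 and 9.0. The screw locks itself: it stays where it is left. Turning takes about 2 N at the knob.
- crank_knob: Black upright cylindrical knob, 18 mm diameter, 38 mm high, that turns freely on its pin at the end of the flat steel crank arm, 45 mm from the screw axis. Origin at the centre of its underside, 1 mm above the top of the arm (arm 8 mm thick, nothing in the circle rises above the arm but the knob). Its origin is about 195 mm above the table when the crank reads 0, and sinks as the crank turns.
- foot_pad: Round steel pad, 30 mm diameter, 8 mm thick, at the lower end of the screw: the jaw that comes down on the block. Origin at the centre of its underside (108 mm above the table when the crank reads 0 and nothing is touched; 5 to 16 mm above the block at the start).
- clamp_foot (a joint): How far the pad has been pushed up into the screw against its spring, in m: 0 free, 0.008 fully in. The spring begins to give at 5 N and gains 2.5 N per mm. The block is firmly held when the pad is 2 to 7 mm in (at its end stop the crank has pushed it about 7 mm in).
- amber: The amber block to be clamped, loose on the stage under the pad: 44 x 30 x 34 mm (x, y, z), about 60 g, a dark insect inside. Origin at the centre of its underside, z up.
- lamp: Lamp fixed on the rail to the left (+y) of the clamp: white house 104 x 130 x 98 mm, top 138 mm above the table, and on the side facing the clamp a dark steel front plate, top edge 142 mm above the table, which carries the shutter. Origin at table height under the centre of the round window, in the plane of the plate's front face. Its x axis is the direction in which the shutter opens (away from the robot, within about 15 degrees), z up; the beam goes to -y.
- shutter_travel (a joint): Travel of the shutter, in m: 0 closed (where the spring returns it whenever it is let go), 0.030 half, 0.060 fully open, growing along +x of the lamp. The spring pushes back with 3 N closed, 9 N at half and 15 N fully open. Three long white lines on the plate's top edge mark closed, half and open for the pointer at the knob.
- shutter: The sliding shutter: steel blade 72 x 62 mm in the guides of the front plate, with its knob on a lug at its upper edge. Closed, its origin and axes are those of the lamp; it moves along the lamp's x.
- shutter_knob (a point): Black upright cylindrical knob of the shutter, 14 mm diameter, 40 mm high, fixed on the shutter. This point is the centre of its underside, 143 mm above the table; nothing within reach of the fingers is higher than that underside. In the lamp's frame it stands at x = -30 mm when closed, 0 at half, +30 mm when open, and y = -12.5 mm.
- jar_a: bystander: glass specimen jar with white cap, 44 mm diameter, 62 mm high, loose; origin under its centre
- jar_b: bystander: small glass jar with white cap, 38 mm diameter, 52 mm high, loose; origin under its centre
- jar_c: bystander: glass jar with black cap, 44 mm diameter, 70 mm high, loose; origin under its centre
- spare_amber: bystander: a second, flatter amber block lying on the table, 46 x 36 x 22 mm, loose; origin under its centre
- petri: bystander: glass dish, 84 mm diameter, 15 mm high, loose; origin under its centre
- loupe: bystander: round loupe, 38 mm diameter, 20 mm high, loose; origin under its centre
Things that resemble listed ones, but are neither listed nor needed, are in the scene too. Leave any blue look-alike of the amber alone.

How it is judged:
On the way:
1. the clamp's foot presses the amber block firmly (contact force between foot_pad and amber above 8 N and value of joint clamp_foot above 0.0012 m), for 0.3 s.
At the end, for the whole second after the job is handed in: The shutter stands still at half travel (25 to 35 mm of 60 mm), held there by the gripper's fingers on its knob with more than 5 N, while the clamp's pad presses the amber block with more than 8 N (pad more than 1.2 mm into the screw) and the block lies flat within 10 mm of where it began (all of step 1 and value of joint shutter_travel between 0.025 and 0.035 m and velocity of joint shutter_travel between -0.01 and 0.01 m/s and contact force between the fingers and shutter above 5 N and distance of amber from where it was at the start of the episode below 0.01 m and angle between amber's own z axis and vertical below 0.08 rad); the arm keeps its last pose, push and grip.
It fails at once if the shutter goes beyond three quarters of its travel (value of joint shutter_travel above 0.046 m).
It fails at once if the amber block is shifted by more than 12 mm (distance of amber from where it was at the start of the episode above 0.012 m).
It fails at once if a jar, the dish, the loupe or the spare block is shifted by more than 20 mm (distance of any of jar_a, jar_b, jar_c, spare_amber, petri, loupe from where it was at the start of the episode above 0.02 m).
It also fails if it takes over 48 s, if anything falls off the work surface, if the arm or the gripper's body presses on something with over 40 N, if the wrist force passes 120 N, or if a joint passes its speed limit or range.

ROBOT

A 6-joint arm with a two-finger parallel gripper is mounted at the origin on the work surface. World frame = base frame: x ahead of the robot, y to its left, z up, the work surface at z = 0. Lengths are in m, angles in rad, forces in N, time in s.
With the tool pointing down it reaches from about 0.225 to 0.875 m from the base axis. Payload 3.4 kg.
Tool frame: the origin (TCP) lies at the very end of the fingers, on their centre line; the grasp point (between the pads) lies 19 mm behind it; z points along the fingers, y is the direction in which the jaws open and shut (so a half turn about z gives the same grasp; the last joint's range is limited). The gripper opens to 85 mm and grips with 20 to 120 N. Pads are 22 mm wide; open, the fingers measure 114 mm over their backs; the gripper's body (76 mm by 85 mm) begins 54 mm behind the grasp point. The pads swing forward as they close: fully open they stand 13 mm farther back than shut.
Start: joints at [-1.432, 0.276, 1.505, -0, 1.361, -0.121], TCP at [0.148, -0.556, 0.231] pointing down, gripper open.
Joint ranges: [-2.89, 2.89], [-0.75, 2.08], [0.22, 2.7], [-1.18, 4.32], [0.11, 2.71], [-2.7, 2.7]. Speed limits (rad/s): [2.57, 2.57, 3.14, 3.14, 3.14, 3.14].

INTERFACE

Orientations are given as a unit quaternion [w, x, y, z].
In Python, from rig import manip gives the robot as it stands. The module is installed in compiled form; this text tells all that it offers.
- The arm moves only by the tool carry_out, never from a script. Its argument "moves" is one flat list of numbers, 5 for each row, row after row: the opening in per cent of the stroke, from 0 (shut) to 100 (fully open), then the shift along the world's x, y, z in cm, then the turn about the world's z in rad. A call has exactly 10 rows; each row shifts and turns the commanded pose from where the row before left it; what a row does not reach is not made up. A row lasts 1/10 s, in which the tool goes at most 50 mm and 8.59 degrees, less where a joint would pass 70% of its speed; a pose out of reach is approached as far as the arm can. A call is refused whole if a number of a shift passes 5 or a number of a turn 0.15, either way. A call with a gripper value outside its range is refused whole. The fingers move at their own pace and stop on an object; "squeeze" is the grip in N (left out, the last holds). Time passes only in rows, so rows that do not move let the fingers close, or fill a call up. It gives the time, the measured TCP pose, the force and the opening at its end, in the units of the state.
- manip.get_state(): the state, without advancing time (a new reading comes with each control period).
- manip.get_image(name): name is "side" or "top" or "wrist"; returns the picture (384x512x3 uint8, red, green, blue); there is no depth.
- manip.camera_info(name): a dict with "fov_y" (degrees; the focal length in pixels is half the picture's height over the tangent of half this angle, whatever the lens; pixels are square), "cx", "cy" (the principal point, pixels), "rvec" (rotation vector, rad) and "tvec" (3), from world to camera coordinates, as OpenCV has them; the wrist camera has in their place "hand_eye" (4x4, takes a point from camera to tool coordinates, whose origin is the TCP and whose axes are the flange's). Camera axes: x right, y down, z forward; pixel columns grow to the right and rows downward; lengths in m; the calibration is good to about 2 mm. A picture is of the moment at which its call begins: read the wrist's pose just before it. camera_info takes no time and is no camera call.
- manip.sign_off(): hands the job in, once; it reports no verdict.
The state is a dict: "clock": time; "qpos": joint angles; "qd": joint speeds; "effort": joint torques, N m; "position": TCP position; "ee_rot": TCP orientation; "contact_force": force on the tool from outside, world axes, zero at the start; "moment": the same for the moment, N m; "width": finger opening in m.
Only numpy, scipy, OpenCV 4.12 (cv2) and the standard library are available. Lean on these libraries where they do the work, as an engineer would, in place of code of your own. Each camera call takes 0.05 s, during which the arm holds its last target. There are 200 camera calls.

## Working session

There is one attempt and no reset: what is moved stays moved. The work goes in short steps, Python scripts to look and compute and a tool call to move; the robot and the scene stay as the last step left them, time stands still between calls to the robot, and variables do not carry over. Pictures are saved under pics/ and viewed, about 8 in all and at most 12, crops included, and the job is handed in when it is done.

Besides the shell and the picture viewer there is one more tool, called in YAML: its name, and indented under it one key for each argument. carry_out: Moves the arm, as the interface text tells. Its arguments: {"type":"object","properties":{"moves":{"type":"array","items":{"type":"number"}},"squeeze":{"type":"number"}},"required":["moves"]}

```bash
mkdir -p pics
cat > h.py <<'E'
import numpy as np, cv2
from rig import manip
def cam(n):
    c=manip.camera_info(n); f=192/np.tan(np.radians(c['fov_y'])/2)
    K=np.array([[f,0,c['cx']],[0,f,c['cy']],[0,0,1.]])
    if 'rvec' in c:
        R=cv2.Rodrigues(np.array(c['rvec'],float))[0]; t=np.array(c['tvec'],float).ravel()
    else:
        s=manip.get_state(); w,x,y,z=s['ee_rot']
        from scipy.spatial.transform import Rotation as Ro
        T=np.eye(4);T[:3,:3]=Ro.from_quat([x,y,z,w]).as_matrix();T[:3,3]=s['position']
        W=np.linalg.inv(T@np.array(c['hand_eye'])); R=W[:3,:3];t=W[:3,3]
    return K,R,t
def ray(C,u,v):
    K,R,t=C; d=R.T@np.linalg.inv(K)@[u,v,1]; return -R.T@t,d
def onz(C,u,v,z):
    o,d=ray(C,u,v); return (o+d*(z-o[2])/d[2]).round(4)
def proj(C,p):
    K,R,t=C; q=K@(R@np.array(p)+t); return (q[:2]/q[2]).round(1)
def tri(C1,p1,C2,p2):
    o1,d1=ray(C1,*p1);o2,d2=ray(C2,*p2);d1/=np.linalg.norm(d1);d2/=np.linalg.norm(d2)
    s=np.linalg.lstsq(np.stack([d1,-d2],1),o2-o1,rcond=None)[0]
    a=o1+s[0]*d1;b=o2+s[1]*d2; return ((a+b)/2).round(4),np.linalg.norm(a-b).round(4)
def snap(n,f):
    im=manip.get_image(n); cv2.imwrite('pics/'+f,im[...,::-1]); return im
E
python3 - <<'E'
from h import *
a=snap('side','side0.png');b=snap('top','top0.png')
cv2.imwrite('pics/both0.png',np.vstack([cv2.resize(x,(800,600))[...,::-1] for x in (b,)]))
for n in('side','top'):
    K,R,t=cam(n);print(n,K[0,0],(-R.T@t).round(3),R[2].round(2))
print(manip.get_state())
E
```

```text
side 431.23218855667 [0.174 0.584 0.881] [ 0.38 -0.54 -0.75]
top 388.5757773176732 [0.379 0.054 0.901] [ 0.19 -0.   -0.98]
{'clock': 0.1, 'qpos': array([-1.43200918e+00,  2.76540051e-01,  1.50602985e+00, -1.73237000e-05,
        1.36072090e+00, -1.20995533e-01]), 'qd': array([ 0.00060809, -0.00237277, -0.00360071,  0.00070895, -0.00136839,
        0.00119286]), 'effort': array([ 1.41570203e-03, -4.17698228e+01, -2.46404171e+01, -2.70540659e-04,
        5.78707026e-03,  5.38051268e-06]), 'position': array([ 0.14762358, -0.55522018,  0.2305122 ]), 'ee_rot': array([-8.48964272e-04,  9.91575381e-01,  1.29528151e-01, -1.60226423e-05]), 'contact_force': array([ 0.1898841 ,  0.25715112, -0.48309844]), 'moment': array([ 0.00402613,  0.06760265, -0.0075713 ]), 'width': 0.08514755267631659}
```

View pics/both0.png

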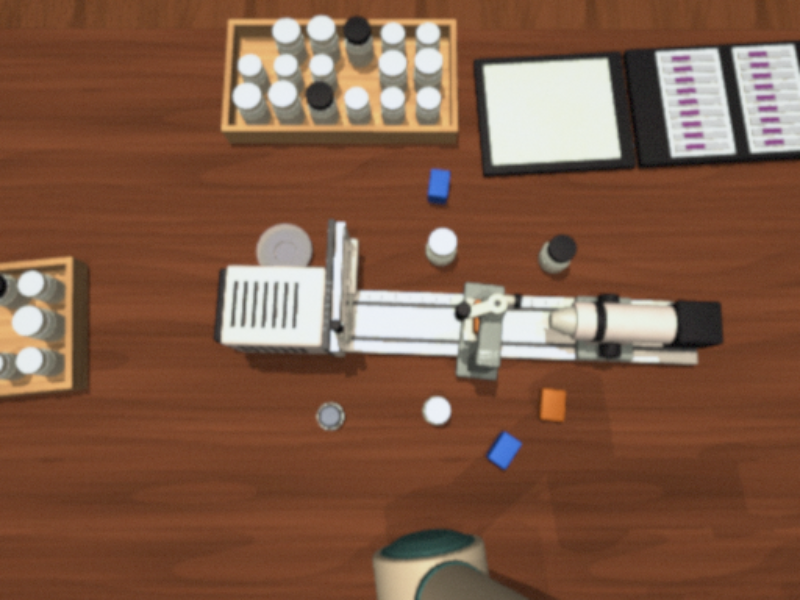

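View pics/side0.png

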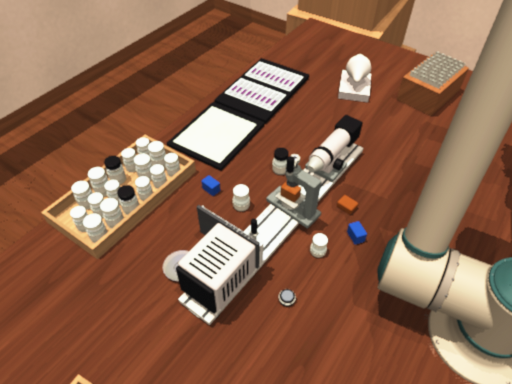

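The top view (800x600) shows the lamp at (275,308) and the clamp at (483,330). The crank has a dark knob candidate at (463,311), and a second dark spot sits at (515,300). The shutter knob candidate is at (337,326). I'll enlarge to tell the two dark spots apart.

Run:
```python
import cv2,numpy as np
a=cv2.imread('pics/top0.png')[170:250,195:355];b=cv2.imread('pics/side0.png')[135:265,235:365]
a=cv2.resize(a,(800,400),interpolation=cv2.INTER_CUBIC)
b=cv2.resize(b,(600,600),interpolation=cv2.INTER_CUBIC)
cv2.imwrite('pics/crA.png',a);cv2.imwrite('pics/crB.png',b)
```

```text
(no output)
```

View pics/crA.png

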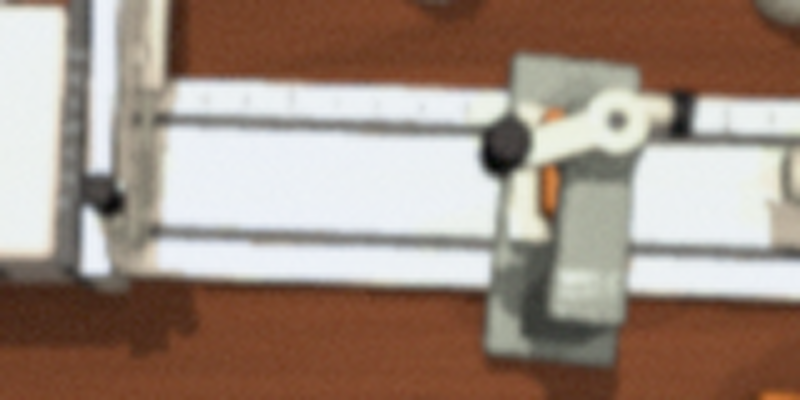

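View pics/crB.png

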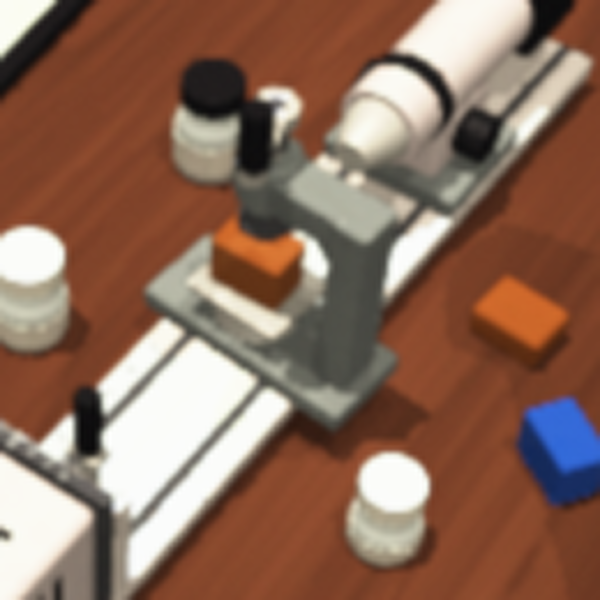

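```bash
cat > m.py <<'E'
from h import *
T,S=cam('top'),cam('side')
A=lambda u,v:(195+(u+.5)/5-.5,170+(v+.5)/5-.5)
B=lambda u,v:(235+(u+.5)*130/600-.5,135+(v+.5)*130/600-.5)
E
python3 - <<'E'
from m import *
print('crank top',tri(T,A(505,138),S,B(259,107)))
print('hub',tri(T,A(617,120),S,B(276,105)))
print('shutter top',tri(T,A(102,190),S,B(88,396)))
for z in(.21,.225,.235): print(z,onz(T,*A(505,138),z),onz(S,*B(259,107),z))
for z in(.18,.19,.2): print('hub',z,onz(T,*A(617,120),z))
print('sh .183',onz(T,*A(102,190),.183),onz(S,*B(88,396),.183))
print('plate ends .142',onz(T,*A(88,272),.142))
# frame base edges: rail edges for yaw; amber mask
for n,C in(('top',T),('side',S)):
    im=cv2.cvtColor(cv2.imread(f'pics/{n}0.png'),cv2.COLOR_BGR2HSV)
    m=cv2.inRange(im,(5,170,130),(15,255,255))
    k,l,s,c=cv2.connectedComponentsWithStats(m)
    for i in range(1,k):
        if s[i,4]>25: print(n,s[i],c[i].round(1))
# rail yaw: base of clamp
p=[onz(T,*A(*q),.02) for q in((170,80),(505,92),(130,272),(485,292),(515,55),(485,352))];print(np.array(p))
# shutter open directions: lamp house edges at .138
E
```

```text
crank top (array([ 0.4945, -0.005 ,  0.2408]), np.float64(0.0005))
hub (array([ 0.509 , -0.0499,  0.1987]), np.float64(0.0015))
shutter top (array([0.486 , 0.1411, 0.1821]), np.float64(0.0026))
0.21 [ 0.4996 -0.0078  0.21  ] [ 0.5102 -0.0332  0.21  ]
0.225 [ 0.497  -0.0065  0.225 ] [ 0.5026 -0.0194  0.225 ]
0.235 [ 0.4953 -0.0056  0.235 ] [ 0.4976 -0.0102  0.235 ]
hub 0.18 [ 0.5118 -0.0529  0.18  ]
hub 0.19 [ 0.5099 -0.0514  0.19  ]
hub 0.2 [ 0.5081 -0.0499  0.2   ]
sh .183 [0.4847 0.1404 0.183 ] [0.4869 0.142  0.183 ]
plate ends .142 [0.4583 0.1501 0.142 ]
top [346 248  17  22 329] [353.7 258.5]
side [207  10  22   8  90] [217.6  13.4]
side [180  16  38  21 296] [197.7  26.2]
side [248  23  37  16 206] [265.9  30.5]
side [274  22  53  40 443] [301.3  39.4]
side [304  30  55  45 484] [331.4  50.3]
side [ 165   32  118   66 2758] [222.5  64.8]
side [130  34  58  35 569] [156.7  51.2]
side [341  35  25  24 144] [352.9  46.4]
side [281  38  34  28 228] [296.1  54.3]
side [358  38  12  13  36] [363.8  44.1]
side [369  42  31  40 520] [382.5  58.7]
side [ 351   51  116   93 1274] [386.   
[... 1987 characters left out ...]
04  306   92   78 2140] [152.6 348.5]
side [ 309  306   61   78 2282] [343.2 349.2]
side [ 64 316  21  20  33] [ 73.5 326.4]
side [ 351  324   49   60 1055] [375.7 358.1]
side [155 326  50  58 144] [179.7 354. ]
side [181 327  53  57 769] [206.1 362.7]
side [205 326  46  58 218] [224.8 359.4]
side [385 339  22  45 181] [395.2 361.7]
side [394 341  34  43 605] [410.8 364.1]
side [  9 351  35  33  50] [ 25. 368.]
side [418 354  32  30 574] [433.9 371.4]
side [ 19 366  18  18  52] [ 27.5 375.1]
side [286 367  14  17  67] [292.4 376. ]
[[ 0.56    0.1298  0.02  ]
 [ 0.5544 -0.0252  0.02  ]
 [ 0.4711  0.1465  0.02  ]
 [ 0.4619 -0.0146  0.02  ]
 [ 0.5719 -0.0302  0.02  ]
 [ 0.4349 -0.0142  0.02  ]]
```

The views agree on three points. The crank knob (large black, crop A (505,143)) has its top at about (0.4945,-0.005,0.240), and the hub is at (0.509,-0.050), giving a radius of 47 mm against the stated 45. The shutter knob (crop A (102,190)) has its top at (0.486,0.141,0.182), against a stated 0.183. The dark spot at crop A (680,110) lies on the rail beyond the hub, so it isn't the knob. I'm now moving over the clamp.

carry_out:
  moves: [100, 1.7, 3, 1, 0.07, 100, 1.7, 3, 1, 0.07, 100, 1.7, 3, 1, 0.07, 100, 1.7, 3, 1, 0.07, 100, 1.7, 3, 1, 0.07, 100, 1.7, 3, 1, 0.07, 100, 1.7, 3, 1, 0.07, 100, 1.7, 3, 1, 0.07, 100, 1.7, 3, 1, 0.07, 100, 1.7, 3, 1, 0.07]
  squeeze: 20

```text
clock: 1.1
position: [0.318, -0.2542, 0.3314]
ee_rot: [-0.0, 0.886, 0.463, 0.0]
contact_force: [0.8, -0.2, -0.7]
width: 0.0853
```

carry_out:
  moves: [100, 1.7, 3, 0, 0.07, 100, 1.7, 3, 0, 0.07, 100, 1.7, 3, 0, 0.07, 100, 1.7, 3, 0, 0.07, 100, 1.7, 3, 0, 0.07, 100, 1.7, 3, 0, 0.07, 100, 1.7, 3, 0, 0.07, 100, 1.7, 3, 0, 0.07, 100, 0, 0, 0, 0, 100, 0, 0, 0, 0]

```text
clock: 2.1
position: [0.4535, -0.0153, 0.3308]
ee_rot: [-0.0, 0.724, 0.689, -0.001]
contact_force: [0.1, 0.9, -0.2]
width: 0.0855
```

Run:
```python
from h import *
print(np.array(manip.camera_info('wrist')['hand_eye']).round(3), manip.get_state()['ee_rot'])
a=snap('wrist','w1.png'); cv2.imwrite('pics/w1b.png',cv2.resize(a,(800,600))[...,::-1])
C=cam('wrist')
for p in((.4945,-.005,.239),(.509,-.05,.199),(.486,.141,.183)): print(proj(C,p)*800/512)
```

```text
[[-0.001 -0.954 -0.299  0.077]
 [ 1.    -0.001 -0.001  0.   ]
 [ 0.    -0.299  0.954 -0.142]
 [ 0.     0.     0.     1.   ]] [-3.62555826e-04  7.24419317e-01  6.89359184e-01 -6.60925479e-04]
[478.28125 293.75   ]
[491.25    343.90625]
[446.09375  11.09375]
```

View pics/w1b.png

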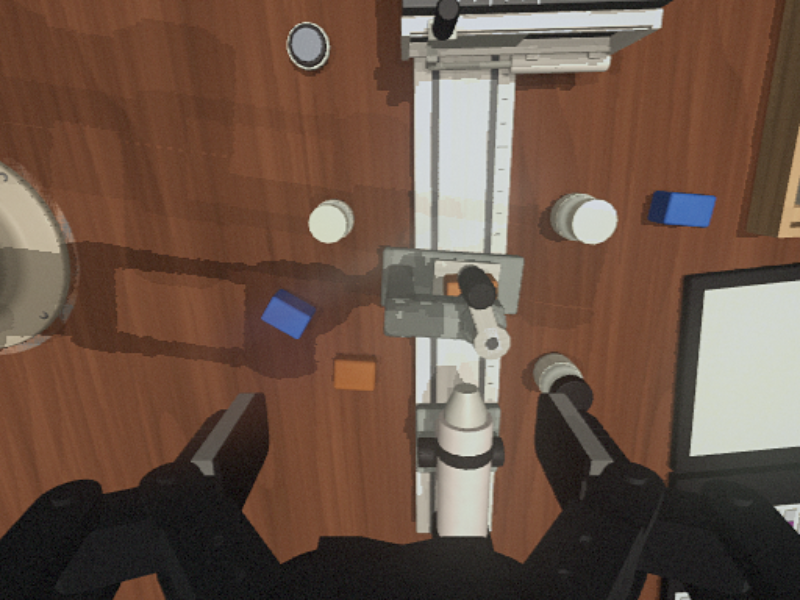

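The wrist view (800x600) shows the crank knob top at (483,293), the hub at (490,344) and the shutter knob top at (448,6). The plate's top edge runs from (403,20) to (662,10).

Run:
```python
from h import *
C=cam('wrist'); f=lambda u,v:((u+.5)*.64-.5,(v+.5)*.64-.5)
g=cv2.imread('pics/w1.png')
print('knob',onz(C,*f(483,293),.239),'hub',onz(C,*f(490,344),.2),'sh top',onz(C,*f(448,6),.183),'sh base',onz(C,*f(441,34),.143))
a,b=onz(C,*f(403,37),.142),onz(C,*f(661,26),.142);print(a,b,np.arctan2((b-a)[1],(b-a)[0]))
cv2.imwrite('pics/w1c.png',cv2.resize(g[0:60,240:440],(800,240),interpolation=cv2.INTER_CUBIC))
```

```text
knob [ 0.4968 -0.0046  0.239 ] hub [ 0.5079 -0.0494  0.2   ] sh top [0.4869 0.1435 0.183 ] sh base [0.4862 0.1397 0.143 ]
[0.4621 0.1395 0.142 ] [0.6251 0.1372 0.142 ] -0.014109493077698905
```

View pics/w1c.png

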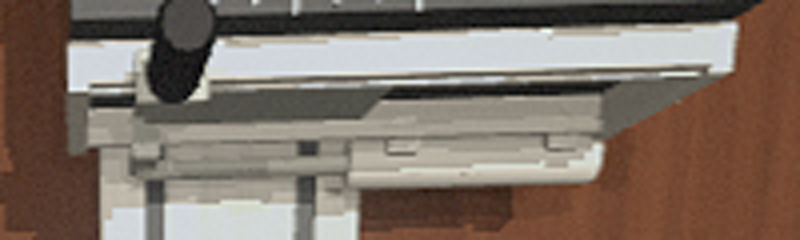

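carry_out:
  moves: [100, 1.1, 0.25, -2, 0, 100, 1.1, 0.25, -2, 0, 100, 1.1, 0.25, -2, 0, 100, 1.03, 0.25, -2, 0, 100, 0, 0, -2.2, 0, 100, 0, 0, -2.2, 0, 0, 0, 0, 0, 0, 0, 0, 0, 0, 0, 0, 0, 0, 0, 0, 0, 0, 0, 0, 0]
  squeeze: 25

```text
clock: 3.15
position: [0.4978, -0.0062, 0.2087]
ee_rot: [0.001, 0.725, 0.689, 0.001]
contact_force: [1.1, -0.9, -0.9]
width: 0.0285
```

carry_out:
  moves: [0, 0, 0, 0, 0, 0, 0, 0, 0, 0, 0, 0, 0, 0, 0, 0, 0, 0, 0, 0, 0, 0, 0, 0, 0, 0, 0, 0, 0, 0, 0, 0, 0, 0, 0, 0, 0, 0, 0, 0, 0, 0, 0, 0, 0, 0, 0, 0, 0, 0]

```text
clock: 4.15
position: [0.4974, -0.0059, 0.2085]
ee_rot: [0.001, 0.725, 0.689, 0.0]
contact_force: [-0.7, -0.1, 5.9]
width: 0.0165
```

Run:
```python
from h import *
s=manip.get_state();print(s['clock'],s['position'],s['contact_force'],s['moment'],s['width'])
a=snap('side','s2.png')[110:230,220:380];b=snap('wrist','w2.png')
cv2.imwrite('pics/c2.png',np.hstack([cv2.resize(a,(400,300)),cv2.resize(b,(400,300))])[...,::-1])
```

```text
4.15 [ 0.49744766 -0.00588675  0.20847536] [-0.72774277 -0.07510201  5.92659029] [-0.10271504  0.25703972 -0.01230204] 0.016498254847935
```

View pics/c2.png

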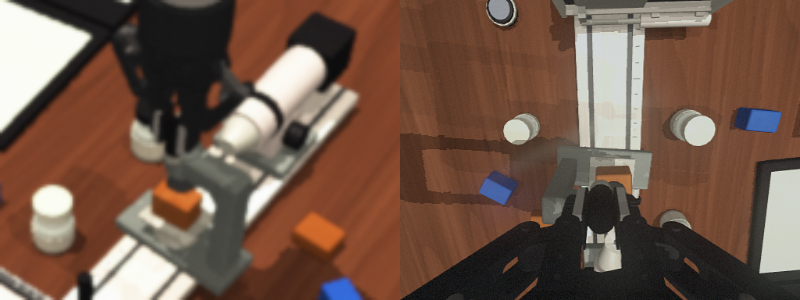

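The crank knob is gripped: width is 16.5 mm and the side inset shows the fingers around it. The contact-force reading is small. I'm working out the circle for a clockwise turn, starting at angle 1.81 rad about the hub.

```bash
cat > circ.py <<'E'
import sys,numpy as np
def rows(phi0,n,st=.25,r=4.47,dec=2,z0=0):
    p=phi0-st*np.arange(n+1); P=np.c_[r*np.cos(p),r*np.sin(p),z0-.191*st*np.arange(n+1)].round(dec)
    return [','.join(f'0,{a:g},{b:g},{c:g},0' for a,b,c in np.diff(P,axis=0).round(dec)[i:i+10]) for i in range(0,n,10)]
if __name__=='__main__': print('\n\n'.join(rows(float(sys.argv[1]),int(sys.argv[2]))))
E
python3 circ.py 1.81 10; python3 circ.py -0.69 30
```

```text
0,1.11,0.13,-0.05,0,0,1.1,-0.15,-0.05,0,0,1.04,-0.42,-0.04,0,0,0.89,-0.66,-0.05,0,0,0.71,-0.87,-0.05,0,0,0.47,-1.01,-0.05,0,0,0.2,-1.09,-0.04,0,0,-0.07,-1.11,-0.05,0,0,-0.35,-1.06,-0.05,0,0,-0.59,-0.95,-0.05,0
0,-0.81,-0.76,-0.05,0,0,-0.98,-0.54,-0.05,0,0,-1.08,-0.28,-0.04,0,0,-1.11,-0.01,-0.05,0,0,-1.08,0.27,-0.05,0,0,-0.98,0.53,-0.05,0,0,-0.82,0.75,-0.04,0,0,-0.61,0.94,-0.05,0,0,-0.36,1.05,-0.05,0,0,-0.08,1.12,-0.05,0

0,0.19,1.09,-0.05,0,0,0.46,1.02,-0.04,0,0,0.69,0.87,-0.05,0,0,0.89,0.67,-0.05,0,0,1.03,0.44,-0.05,0,0,1.1,0.16,-0.04,0,0,1.11,-0.12,-0.05,0,0,1.04,-0.38,-0.05,0,0,0.92,-0.63,-0.05,0,0,0.74,-0.84,-0.05,0

0,0.5,-1,-0.04,0,0,0.24,-1.08,-0.05,0,0,-0.03,-1.12,-0.05,0,0,-0.31,-1.07,-0.05,0,0,-0.57,-0.96,-0.04,0,0,-0.79,-0.79,-0.05,0,0,-0.95,-0.57,-0.05,0,0,-1.07,-0.32,-0.05,0,0,-1.11,-0.04,-0.04,0,0,-1.09,0.23,-0.05,0
```

carry_out:
  moves: [0, 0, 0, 0.1, 0, 0, 1.11, 0.13, -0.05, 0, 0, 1.1, -0.15, -0.05, 0, 0, 1.04, -0.42, -0.04, 0, 0, 0.89, -0.66, -0.05, 0, 0, 0.71, -0.87, -0.05, 0, 0, 0, 0, 0, 0, 0, 0, 0, 0, 0, 0, 0, 0, 0, 0, 0, 0, 0, 0, 0]

```text
clock: 5.25
position: [0.548, -0.0259, 0.2062]
ee_rot: [0.002, 0.725, 0.689, 0.002]
contact_force: [6.8, 1.4, 1.0]
width: 0.017
```

carry_out:
  moves: [0, 0.52, -1.01, -0.05, 0, 0, 0.2, -1.09, -0.04, 0, 0, -0.07, -1.11, -0.05, 0, 0, -0.35, -1.06, -0.05, 0, 0, -0.59, -0.95, -0.05, 0, 0, -0.81, -0.76, -0.05, 0, 0, -0.98, -0.54, -0.05, 0, 0, -1.08, -0.28, -0.04, 0, 0, -1.11, -0.01, -0.05, 0, 0, -1.08, 0.27, -0.05, 0]

```text
clock: 6.25
position: [0.4906, -0.0901, 0.2012]
ee_rot: [-0.001, 0.725, 0.689, 0.0]
contact_force: [3.4, 2.8, 3.5]
width: 0.0172
```

carry_out:
  moves: [0, -0.98, 0.53, -0.05, 0, 0, -0.82, 0.75, -0.04, 0, 0, -0.61, 0.94, -0.05, 0, 0, -0.36, 1.05, -0.05, 0, 0, -0.08, 1.12, -0.05, 0, 0, 0.19, 1.09, -0.05, 0, 0, 0.46, 1.02, -0.04, 0, 0, 0.69, 0.87, -0.05, 0, 0, 0.89, 0.67, -0.05, 0, 0, 1.03, 0.44, -0.05, 0]

```text
clock: 7.25
position: [0.4948, -0.0065, 0.1966]
ee_rot: [0.0, 0.724, 0.689, -0.002]
contact_force: [-0.9, -4.6, 8.3]
width: 0.0169
```

carry_out:
  moves: [0, 1.1, 0.16, -0.04, 0, 0, 1.11, -0.12, -0.05, 0, 0, 1.04, -0.38, -0.05, 0, 0, 0.92, -0.63, -0.05, 0, 0, 0.74, -0.84, -0.05, 0, 0, 0.5, -1, -0.04, 0, 0, 0.24, -1.08, -0.05, 0, 0, 0, 0, 0, 0, 0, 0, 0, 0, 0, 0, 0, 0, 0, 0]

```text
clock: 8.25
position: [0.5543, -0.0451, 0.1933]
ee_rot: [0.002, 0.725, 0.689, 0.001]
contact_force: [6.0, -1.1, 1.5]
width: 0.0169
```

Run:
```python
from h import *
s=manip.get_state();print(s['clock'],s['position'],s['contact_force'],s['moment'],s['width'])
a=snap('side','s3.png')[120:220,240:350]
cv2.imwrite('pics/c3.png',cv2.resize(a,(660,600),interpolation=cv2.INTER_CUBIC)[...,::-1])
```

```text
8.25 [ 0.5542799  -0.04505721  0.19328595] [ 5.95959671 -1.12351087  1.45410573] [-0.14502355 -0.96979076  0.03228539] 0.016859091088332716
```

View pics/c3.png

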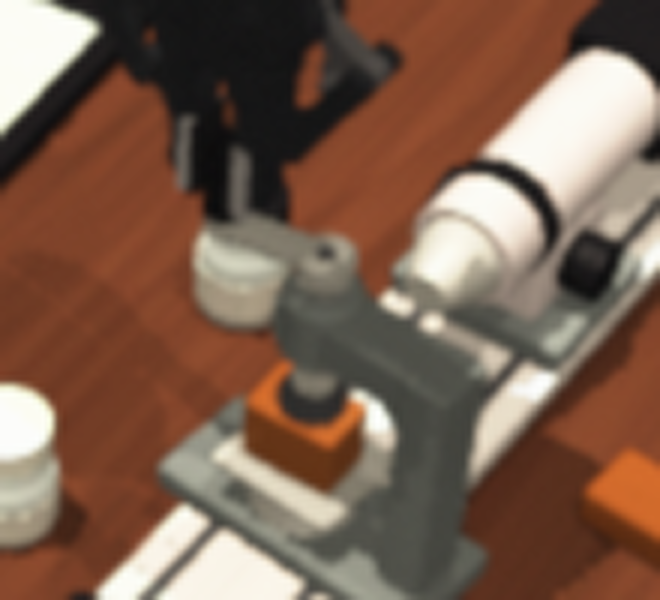

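The pad is on or just above the block; the hub is at crop (325,250). I'm estimating the crank reading from the hub's height, since the hub's xy is known from the circle.

```bash
python3 - <<'E'
from h import *
S=cam('side')
for u,v in((235+276.5*130/600-.5,135+105.5*130/600-.5),(240+325/6,120+250/6)):
    for z in(.175,.18,.185,.19,.195,.2): print(round(u,1),round(v,1),proj(S,(.5085,-.049,z)),z)
E
python3 circ.py 0.06 20
```

```text
294.4 157.4 [294.  165.2] 0.175
294.4 157.4 [294.1 163.6] 0.18
294.4 157.4 [294.3 162.1] 0.185
294.4 157.4 [294.4 160.5] 0.19
294.4 157.4 [294.6 158.9] 0.195
294.4 157.4 [294.8 157.3] 0.2
294.2 161.7 [294.  165.2] 0.175
294.2 161.7 [294.1 163.6] 0.18
294.2 161.7 [294.3 162.1] 0.185
294.2 161.7 [294.4 160.5] 0.19
294.2 161.7 [294.6 158.9] 0.195
294.2 161.7 [294.8 157.3] 0.2
0,-0.07,-1.11,-0.05,0,0,-0.35,-1.06,-0.05,0,0,-0.59,-0.95,-0.04,0,0,-0.81,-0.76,-0.05,0,0,-0.98,-0.54,-0.05,0,0,-1.08,-0.28,-0.05,0,0,-1.11,-0.01,-0.04,0,0,-1.08,0.27,-0.05,0,0,-0.98,0.53,-0.05,0,0,-0.82,0.75,-0.05,0

0,-0.61,0.94,-0.05,0,0,-0.36,1.05,-0.04,0,0,-0.08,1.12,-0.05,0,0,0.19,1.09,-0.05,0,0,0.46,1.02,-0.05,0,0,0.69,0.87,-0.04,0,0,0.89,0.67,-0.05,0,0,1.03,0.44,-0.05,0,0,1.1,0.16,-0.05,0,0,1.11,-0.12,-0.05,0
```

carry_out:
  moves: [0, -0.07, -1.11, -0.05, 0, 0, -0.35, -1.06, -0.05, 0, 0, -0.59, -0.95, -0.04, 0, 0, -0.81, -0.76, -0.05, 0, 0, -0.98, -0.54, -0.05, 0, 0, -1.08, -0.28, -0.05, 0, 0, -1.11, -0.01, -0.04, 0, 0, -1.08, 0.27, -0.05, 0, 0, -0.98, 0.53, -0.05, 0, 0, 0, 0, 0, 0]

```text
clock: 9.3
position: [0.4794, -0.0823, 0.1886]
ee_rot: [-0.002, 0.725, 0.689, -0.001]
contact_force: [-1.5, 0.0, 6.3]
width: 0.0167
```

Run:
```python
from h import *
s=manip.get_state();print(s['clock'],s['position'],s['contact_force'],s['moment'],s['width'])
a=snap('side','s4.png')[120:220,240:350];o=cv2.imread('pics/s3.png')[120:220,240:350,::-1]
cv2.imwrite('pics/c4.png',np.hstack([cv2.resize(x[30:90,20:80],(400,400),interpolation=cv2.INTER_CUBIC) for x in(o,a)])[...,::-1])
```

```text
9.3 [ 0.47936132 -0.08231381  0.18864358] [-1.48807044  0.04617723  6.34753226] [-0.04918516  0.24398022  0.03523726] 0.01673565527617315
```

View pics/c4.png

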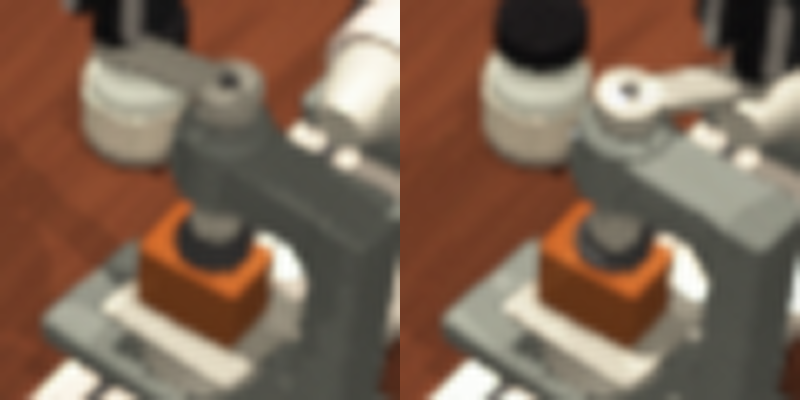

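The pad sits at the same place on the block in both pictures ((215,240) and (612,240) minus 400), while the hub has sunk by about 4–5 mm. So the spring is compressed about 4 mm and the block hasn't moved. I'll release, rise and go towards the shutter knob.

carry_out:
  moves: [60, 0, 0, 0, 0, 60, 0, 0, 0, 0, 60, 0, 0, 0, 0, 60, 0, 0, 2, 0, 60, 0, 0, 3, 0, 60, 0, 0, 3, 0, 60, 0.1, 3, 0.2, 0, 60, 0.1, 4, 0, 0, 60, 0.1, 4, 0, 0, 60, 0.1, 4, 0, 0]

```text
clock: 10.35
position: [0.4856, 0.0675, 0.2703]
ee_rot: [-0.001, 0.725, 0.689, -0.0]
contact_force: [1.4, 0.1, -0.5]
width: 0.051
```

carry_out:
  moves: [60, 0.1, 3, 0, 0, 60, 0.1, 0, 0, 0, 60, 0, 0, 0, 0, 60, 0, 0, 0, 0, 60, 0, 0, 0, 0, 60, 0, 0, 0, 0, 60, 0, 0, 0, 0, 60, 0, 0, 0, 0, 60, 0, 0, 0, 0, 60, 0, 0, 0, 0]

```text
clock: 11.35
position: [0.4881, 0.0959, 0.2707]
ee_rot: [0.0, 0.725, 0.689, 0.0]
contact_force: [-1.1, -0.4, 0.5]
width: 0.051
```

Run:
```python
from h import *
s=manip.get_state();print(s['clock'],s['position'],s['contact_force'],s['width'])
C=cam('wrist');p=proj(C,(.4865,.1415,.183));q=proj(C,(.4865,.1415,.143));print(p,q)
a=snap('wrist','w5.png');u,v=p.astype(int);x0=max(u-100,0);y0=max(v-75,0);print(x0,y0)
cv2.imwrite('pics/c5.png',cv2.resize(a[y0:y0+150,x0:x0+200],(800,600),interpolation=cv2.INTER_CUBIC)[...,::-1])
```

```text
11.35 [0.48811151 0.09589361 0.27074591] [-1.13506704 -0.36791561  0.45448263] 0.051008050690663984
[251.5 149.2] [252.3 143.1]
151 74
```

View pics/c5.png

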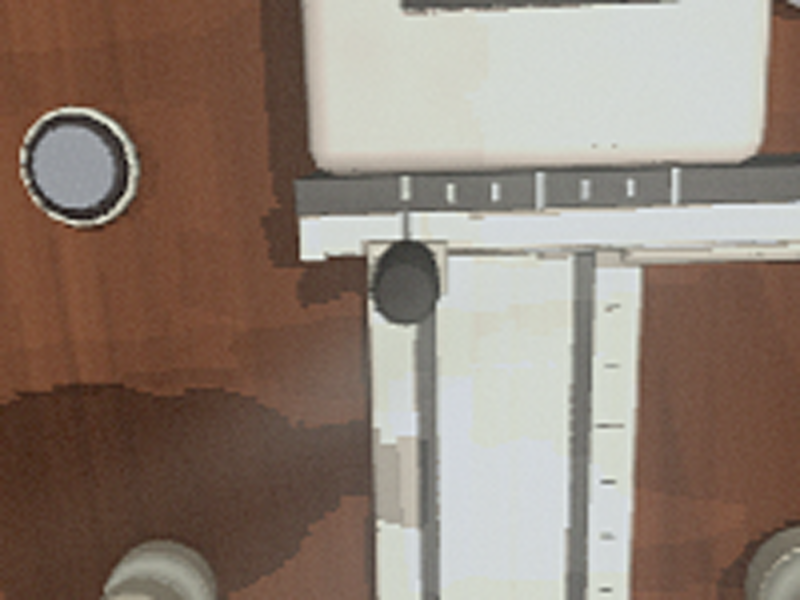

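This wrist crop shows the shutter knob's top at (407,290), with its pointer on the closed line (405,188). The half line is at (540,190) and the open line at (675,186).

Run:
```python
from h import *
C=cam('wrist');f=lambda u,v:(151+(u+.5)/4-.5,74+(v+.5)/4-.5)
print('top',onz(C,*f(407,288),.183),'base',onz(C,*f(406,260),.143))
P=[onz(C,*f(*q),.142) for q in((405,188),(540,190),(675,186))];print(np.array(P))
e=[onz(C,*f(*q),.142) for q in((298,215),(798,207))];print(e);d=e[1]-e[0];print(np.arctan2(d[1],d[0]))
```

```text
top [0.4873 0.1443 0.183 ] base [0.4866 0.1456 0.143 ]
[[0.4872 0.1612 0.142 ]
 [0.5172 0.1592 0.142 ]
 [0.5473 0.1585 0.142 ]]
[array([0.463 , 0.1566, 0.142 ]), array([0.5748, 0.1526, 0.142 ])]
-0.035762920744576626
```

carry_out:
  moves: [60, -0.1, 2.4, 0, 0, 60, 0, 2.4, 0, 0, 60, 0, 0, -3, 0, 60, 0, 0, -3, 0, 60, 0, 0, -3, 0, 60, 0, 0, -3, 0, 60, 0, 0, 0, 0, 60, 0, 0, 0, 0, 0, 0, 0, 0, 0, 0, 0, 0, 0, 0]
  squeeze: 50

```text
clock: 12.4
position: [0.4884, 0.1442, 0.1525]
ee_rot: [0.001, 0.725, 0.689, 0.002]
contact_force: [0.2, -0.4, -0.0]
width: 0.023
```

carry_out:
  moves: [0, 0, 0, 0, 0, 0, 0, 0, 0, 0, 0, 0, 0, 0, 0, 0, 0, 0, 0, 0, 0, 0, 0, 0, 0, 0, 0, 0, 0, 0, 0, 0, 0, 0, 0, 0, 0, 0, 0, 0, 0, 0, 0, 0, 0, 0, 0, 0, 0, 0]

```text
clock: 13.4
position: [0.4869, 0.1441, 0.1524]
ee_rot: [0.0, 0.725, 0.689, 0.0]
contact_force: [-2.9, 0.9, 6.4]
width: 0.0126
```

carry_out:
  moves: [0, 0.4, -0.02, 0, 0, 0, 0.4, -0.02, 0, 0, 0, 0.4, -0.01, 0, 0, 0, 0.4, -0.02, 0, 0, 0, 0.4, -0.02, 0, 0, 0, 0.4, -0.01, 0, 0, 0, 0.4, -0.01, 0, 0, 0, 0.2, -0.01, 0, 0, 0, 0, 0, 0, 0, 0, 0, 0, 0, 0]

```text
clock: 14.4
position: [0.5143, 0.1435, 0.1524]
ee_rot: [-0.002, 0.725, 0.689, -0.001]
contact_force: [-7.6, 1.7, 9.8]
width: 0.0125
```

Run:
```python
from h import *
s=manip.get_state();print(s['clock'],s['position'],s['contact_force'],s['moment'],s['width'])
a=snap('wrist','w6.png');b=snap('side','s6.png')
cv2.imwrite('pics/c6.png',np.hstack([cv2.resize(a[60:260,156:356],(400,400)),cv2.resize(b[140:265,235:360],(400,400),interpolation=cv2.INTER_CUBIC)])[...,::-1])
```

```text
14.4 [0.51426823 0.14345679 0.15235245] [-7.58984632  1.65898456  9.78922014] [ 0.20346911  1.0926942  -0.02394927] 0.012541946360573805
```

View pics/c6.png

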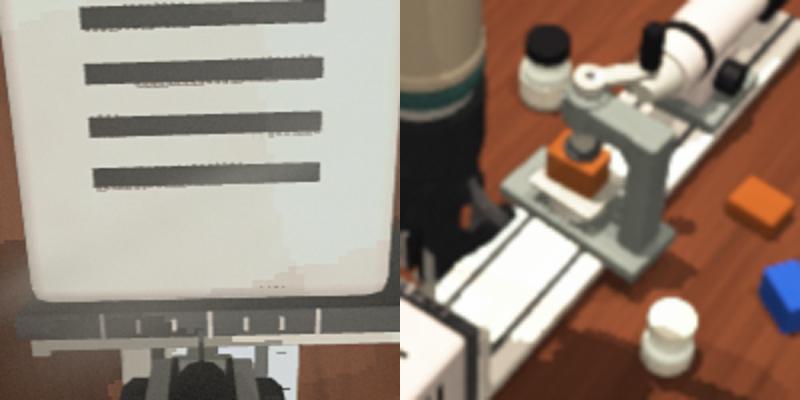

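The pointer is at (201,345), the closed line at (102), half at (210) and open at (318). That gives a travel of about 27.5 mm, matching the TCP shift of 27.4 mm. The block is in place under the pad. I'll add 2.5 mm and settle.

carry_out:
  moves: [0, 0.15, -0.01, 0, 0, 0, 0.1, 0, 0, 0, 0, 0, 0, 0, 0, 0, 0, 0, 0, 0, 0, 0, 0, 0, 0, 0, 0, 0, 0, 0, 0, 0, 0, 0, 0, 0, 0, 0, 0, 0, 0, 0, 0, 0, 0, 0, 0, 0, 0, 0]

```text
clock: 15.5
position: [0.5164, 0.1434, 0.1524]
ee_rot: [-0.002, 0.725, 0.689, -0.001]
contact_force: [-7.8, 1.7, 10.3]
width: 0.0122
```

Run:
```python
from h import *
s=manip.get_state();print(s['clock'],s['position'],s['contact_force'],s['width'],abs(s['qd']).max())
if .512<s['position'][0]<.521 and s['width']>.011: manip.sign_off(); print('handed in')
```

```text
15.5 [0.51640322 0.14343722 0.15235904] [-7.84601333  1.74825153 10.32968528] 0.012218956011191263 0.0009659844986003559
the job is handed in; nothing more can be done
handed in
```

I clamped the amber block, slid the shutter to about half, and handed the job in at 15.5 s with the gripper still holding the shutter knob. No verdict was reported, so the checks below are my own.

- **Clamp:** I turned the crank about 10.25 rad clockwise. Over the last 2.25 rad the pad stayed still on the block while the hub sank. I estimate the pad is 4–6 mm into the screw, but I couldn't read that force or travel directly. In the side pictures the block had not moved or tilted.
- **Shutter:** By the tool's position the travel is about 29.5 mm of 60. In the last picture, before a final 2.5 mm nudge, the pointer against the half line gave 27.5 mm, matching the tool's 27.4 mm. The arm was still, the grip was set to 50 N, and the arm felt 7.8 N of pushback (about 9 N expected at half).
- **Disagreements:**
  - The gripper read about 1.5 mm narrower than the size given for both knobs.
  - The crank's reading from the hub's height differed by about 1 rad from the one counted from the turns. I relied on the counted one.
- **Loose things:** I did not measure the jars, dish, loupe and spare block again at the end. None looked moved in the later pictures, which did not show all of them, and the arm passed well above them.

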